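Load the push-to-open pick-up box

TASK

Press the blue front of the little wooden pick-up box (the white dot marks the spot) until it clicks, then catch the door as it springs out and ease it gently all the way open, never letting it fly open on its own. Then, without lifting it, slide the filled roll along the table through the doorway and fully into the box, and leave the door standing open. Don't disturb the salt shaker or the honey jar.

Things in the scene. Friction and masses are not known exactly. Their poses are not given: they have to be found in the camera images.
- pickup_box: Fixed wooden box 116 wide (y), 106 deep (x), 56 mm high, without a floor: things slide in on the table. Origin: centre underneath. Its +x points from the doorway (plane x = -53 mm) to the back wall (inner face x = +47 mm). Inside 104 mm wide; walls 6 mm thick, 52 mm high; a clear roof, 4 mm, begins 24 mm behind the doorway plane. The open door narrows the doorway by 8 mm on its hinge side.
- door (a joint): Angle of the blue front door (rad): 0 shut, flush and latched; grows outwards; 1.65 fully open (end stop). Pressing the dot in 6 mm (to -0.075, a stop; 2 to 4 N) frees the touch latch; as the finger backs off, a hinge spring (about 1 N at the dot) drives the door open and keeps it open. Left alone it flies open at over 4 rad/s; kept against a slowly retreating finger it follows gently.
- door_hinge (a point): Point on the door's upright hinge axis, in the plane of the shut door's outer face, on the side where the box's y is negative, 26 mm above the table. Its axes are those of the box.
- door_dot (a point): Centre of the white dot (18 mm) on the door's outer face, 78 mm from the hinge axis, 26 mm above the table; moves with the door. Its x is normal to the door, pointing to the inner side; its y points from hinge to free edge. Door: 102 mm wide, 46 mm high (lower edge 3 mm above the table), 7 mm thick, no handle. The side wall at its free edge is cut back by 12 mm.
- roll_center (a point): Centre, half-way up, of the loose filled bread roll with green leaf (round, 83 mm x 80 mm, 36 mm high, about 0.16 kg) that lies on the table before the box, outside the sweep of the door.
- roll_home (a point): Where the centre of the roll is when it is pushed right home against the back wall in the middle of the box; 5 mm ahead of the box's origin, 18 mm above the table. Its axes are those of the box.
- salt: Grey and clear salt shaker, 44 mm across, 90 mm high, loose bystander. Origin under its centre.
- honey: Jar with red lid, 58 x 62 mm, 86 mm high, loose bystander. Origin under its centre.

How it is judged:
On the way, in this order (a step that is already met when the one before it is completed fails the run):
1. the door is unlatched and eased fully open, the roll still outside (value of joint door above 1.5 rad and x of roll_center in the frame of pickup_box below -0.06 m), for 0.2 s.
2. the roll passes through the doorway (x of roll_center in the frame of pickup_box above -0.053 m and height (world z) of roll_center below 0.03 m).
At the end, for the whole second after the job is handed in: The roll lies flat, at rest, on the table wholly inside the box, clear of the door's place (its centre no more than 9 mm short of home), and the door stands fully open (over 1.5 rad) (x of roll_center in the frame of roll_home above -0.009 m and y of roll_center in the frame of roll_home between -0.016 and 0.016 m and height (world z) of roll_center below 0.03 m and angle between roll_center's own z axis and vertical below 0.2 rad and linear speed of roll below 0.01 m/s and value of joint door above 1.5 rad); the robot touches nothing.
It fails at once if the door flies open (faster than 3 rad/s) (velocity of joint door above 3 rad/s).
It fails at once if the roll is lifted off the table or tipped over (height (world z) of roll_center above 0.035 m or angle between roll_center's own z axis and vertical above 0.5 rad).
It fails at once if salt shaker or honey jar shifted by more than 20 mm (distance of any of salt, honey from where it was at the start of the episode above 0.02 m).
It also fails if it takes over 58 s, if anything falls off the work surface, if the arm or the gripper's body presses on something with over 40 N, if the wrist force passes 120 N, or if a joint passes its speed limit or range.

ROBOT

A 6-joint arm with a two-finger parallel gripper is mounted at the origin on a cart in front of the work surface, level with it; the furniture and walls round the work are solid. World frame = base frame: x ahead of the robot, y to its left, z up, the work surface at z = 0. Lengths are in m, angles in rad, forces in N, time in s.
With the tool pointing down it reaches from about 0.275 to 0.775 m from the base axis. Payload 14.6 kg.
Tool frame: the origin (TCP) lies on the mounting face of the last link; the fingertips stand 173 mm ahead of it and the grasp point (between the pads) lies 155 mm ahead of it; z points along the fingers, y is the line along which they close (so a half turn about z gives the same grasp; the last joint's range is limited). The gripper opens to 85 mm and grips with 20 to 120 N. Pads are 22 mm wide; open, the fingers measure 114 mm over their backs; the gripper's body (76 mm by 85 mm) begins 54 mm behind the grasp point. The pads swing forward as they close: fully open they stand 13 mm farther back than shut.
Start: joints at [0.998, 0.263, -0.048, 1.259, 0, 1.415], TCP at [0.213, 0.48, 0.405] pointing down, gripper open.
Joint ranges: [-2.65, 2.65], [-0.89, 1.7], [-1.18, 1.37], [-2.13, 2.11], [-1.35, 1.29], [-3.14, 3.14]. Speed limits (rad/s): [1.89, 1.89, 2.57, 2.79, 3.14, 3.14].

INTERFACE

Orientations are given as a 3x3 rotation matrix whose columns are the frame's x, y, z axes.
In Python, from station import manip gives the robot as it stands.
- The arm moves only by the tool step_arm, never from a script. Its argument "motion" is a list of rows, each an object with "delta_pos": the shift along the world's x, y, z in mm, a list of three; "angular": the turn, a rotation vector about the world's x, y, z in rad, a list of three; "jaw": the closure, from 0 (fully open) to 1 (shut). In form: [{"delta_pos": [x, y, z], "angular": [wx, wy, wz], "jaw": jaw}, ...]. A call has 1 to 12 rows; each row shifts and turns the commanded pose from where the row before left it; what a row does not reach is not made up. A row lasts 1/10 s, in which the tool goes at most 50 mm and 8.59 degrees, less where a joint would pass 70% of its speed; a pose out of reach is approached as far as the arm can. A call is refused whole if a number of a shift passes 50 or a number of a turn 0.15, either way. A call with a gripper value outside its range is refused whole. The fingers move at their own pace and stop on an object; "force" is the grip in N (left out, the last holds). Time passes only in rows, so rows that do not move let the fingers close. It gives the time, the measured TCP pose, the force, the opening and the grip force at its end, in the units of the state.
- manip.get_state(): the state, without advancing time (a new reading comes with each control period).
- manip.snapshot(name): name is "side" or "top" or "wrist"; returns a dict with "img" (384x512x3 uint8, red, green, blue), "camera_matrix" (3x3 intrinsics, pixels), "cam_to_world" (4x4, takes a point from camera to world coordinates); the wrist camera has in their place "tool_from_camera" (4x4, takes a point from camera to tool coordinates, whose origin is the TCP and whose axes are the flange's). Camera axes: x right, y down, z forward; pixel columns grow to the right and rows downward; lengths in m; the calibration is good to about 2 mm. The wrist camera is an equidistant fisheye: a pixel r from the principal point sees the ray r / f radians off the axis. A picture is of the moment at which its call begins: read the wrist's pose just before it. There is no depth.
- manip.close_job(): hands the job in; it is judged then, once.
The state is a dict: "t": time; "qpos": joint angles; "joint_velocities": joint speeds; "tau": joint torques, N m; "tcp_pos": TCP position; "orientation": TCP orientation; "contact_force": force on the tool from outside, world axes, zero at the start; "ft_torque": the same for the moment, N m; "grip_width": opening from 0.0 (shut) to 1.0 (fully open); "finger_force": force on a finger pad.
Only numpy, scipy, OpenCV 4.12 (cv2) and the standard library are available. Lean on these libraries where they do the work, as an engineer would, in place of code of your own. Each camera call takes 0.05 s, during which the arm holds its last target. There are 200 camera calls.

## Working session

There is one attempt and no reset: what is moved stays moved. The work goes in short steps, Python scripts to look and compute and a tool call to move; the robot and the scene stay as the last step left them, time stands still between calls to the robot, and variables do not carry over. Pictures are saved under pics/ and viewed, at most 10 in all, crops included, and the job is handed in when it is done.

Besides the shell and the picture viewer there is one more tool, called after ">>>" by a JSON object that holds its "fn" and its "kwargs", one argument or row to a line. step_arm: Moves the arm, as the interface text tells. Its arguments: {"type":"object","properties":{"motion":{"type":"array"},"force":{"type":"number"}},"required":["motion"]}

```bash
mkdir -p pics; python3 - <<'E'
from station import manip
import cv2,numpy as np,pickle
d={}
for n in("top","side"):
    s=manip.snapshot(n); d[n]=s; cv2.imwrite(f"pics/{n}0.png",s["img"][:,:,::-1]); print(n,s["camera_matrix"].tolist(),np.round(s["cam_to_world"],3).tolist())
pickle.dump(d,open("s0.pkl","wb"))
st=manip.get_state();print(st)
a=np.vstack([d["top"]["img"],d["side"]["img"]])
E
```

```text
top [[355.73552209781917, 0.0, 252.7658881203023], [0.0, 355.73552209781917, 187.39233485505576], [0.0, 0.0, 1.0]] [[-0.025, -0.989, 0.146, 0.542], [-0.999, 0.027, 0.016, 0.135], [-0.02, -0.145, -0.989, 0.895], [0.0, 0.0, 0.0, 1.0]]
side [[375.57046845185414, 0.0, 261.67460672184103], [0.0, 375.57046845185414, 187.0568597022827], [0.0, 0.0, 1.0]] [[0.779, -0.321, 0.539, 0.233], [-0.627, -0.386, 0.676, -0.418], [-0.009, -0.865, -0.502, 0.495], [0.0, 0.0, 0.0, 1.0]]
{'t': 0.1, 'qpos': array([ 9.97705728e-01,  2.63489539e-01, -4.88628186e-02,  1.25941840e+00,
        1.74470382e-06,  1.41550013e+00]), 'joint_velocities': array([ 0.00064744, -0.00049177,  0.0017057 ,  0.00206103, -0.00064544,
       -0.00020725]), 'tau': array([ 3.31386334e-03, -6.38577247e+01,  3.85064006e+01,  1.00324274e-02,
       -1.12897694e-04,  1.77918463e-05]), 'tcp_pos': array([0.21297401, 0.47977145, 0.40426953]), 'orientation': array([[-9.13986033e-01,  4.05745303e-01, -5.29832210e-04],
       [ 4.05745621e-01,  9.13985680e-01, -8.17797969e-04],
       [ 1.52441368e-04, -9.62433020e-04, -9.99999525e-01]]), 'contact_force': array([-0.33132812, -0.60577384,  0.03699788]), 'ft_torque': array([ 0.03733054, -0.00588486,  0.04170096]), 'finger_force': 0.0, 'grip_width': 1.0034264126920016}
```

View pics/top0.png

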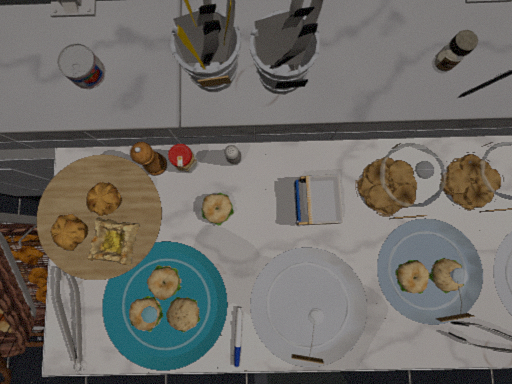

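View pics/side0.png

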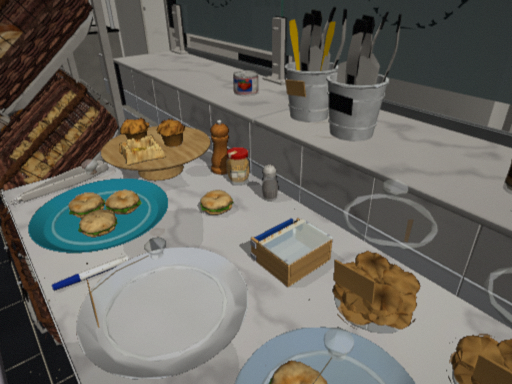

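The top view shows the box at about (320,200) with its blue door on the left at (300,200), the roll at (217,208), the honey at (181,157) and the salt at (233,155). The box's +x points roughly along world −y. I'll zoom in on it.

```bash
python3 - <<'E'
import cv2,numpy as np,pickle
d=pickle.load(open("s0.pkl","rb"))
a=cv2.resize(d["top"]["img"][135:240,165:355],None,fx=4,fy=4,interpolation=cv2.INTER_CUBIC)[:,:,::-1]
b=cv2.resize(d["side"]["img"][180:300,190:350],None,fx=4,fy=4,interpolation=cv2.INTER_CUBIC)[:,:,::-1]
cv2.imwrite("pics/c1.png",a);cv2.imwrite("pics/c2.png",b)
E
```

```text
(no output)
```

View pics/c1.png

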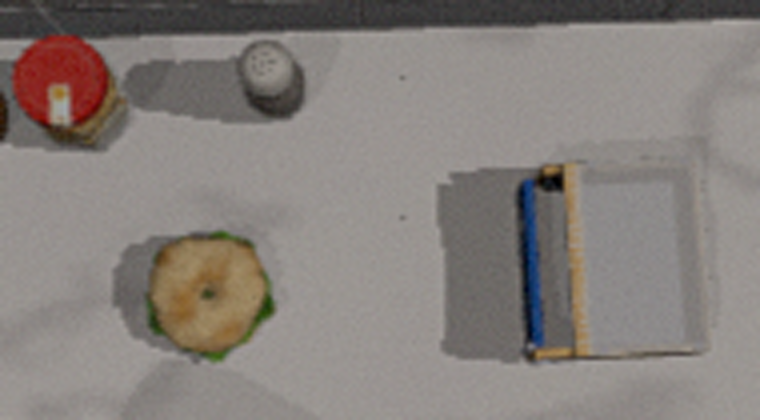

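View pics/c2.png

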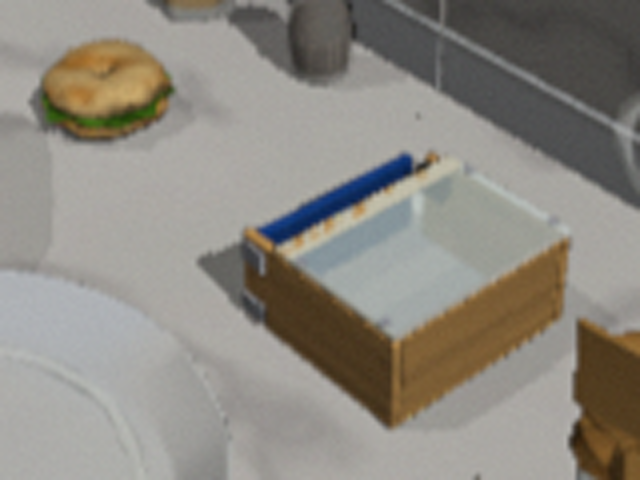

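The crops show the door's top edge (top crop) running from (528,180) to (538,350), the box corners, and the hinge at the lower (near-robot) end. Next I'll fit positions from rays.

```bash
cat > h.py <<'E'
import numpy as np,cv2
def ray(s,u,v,z):
    K=s["camera_matrix"];T=s["cam_to_world"]
    d=T[:3,:3]@np.linalg.solve(K,[u,v,1.]);o=T[:3,3]
    return o+d*(z-o[2])/d[2]
E
python3 - <<'E'
import pickle,numpy as np,cv2
from h import *
d=pickle.load(open("s0.pkl","rb"));np.set_printoptions(precision=4,suppress=True)
t=lambda x,y,z:ray(d["top"],165+(x-1.5)/4,135+(y-1.5)/4,z)
s=lambda x,y,z:ray(d["side"],190+(x-1.5)/4,180+(y-1.5)/4,z)
L=[("T back hinge roof",t(708,352,.056),(.053,-.058)),("T front hinge",t(530,360,.052),(-.053,-.058)),
("T back far roof",t(697,158,.056),(.053,.058)),
("S back hinge bot",s(393,427,0),(.053,-.058)),("S back hinge top",s(396,342,.056),(.053,-.058)),("S back far top",s(571,239,.056),(.053,.058)),("S back far bot",s(565,305,0),(.053,.058)),("S front hinge top",s(247,230,.052),(-.053,-.058))]
A=[];b=[]
for n,p,m in L:
    print(n,p); A+= [[m[0],-m[1],1,0],[m[1],m[0],0,1]]; b+=[p[0],p[1]]
r=np.linalg.lstsq(np.array(A),np.array(b),rcond=None)[0]
th=np.arctan2(r[1],r[0]);print("scale",np.hypot(r[0],r[1]),"yaw",th,"org",r[2:]);print((np.array(A)@r-b).reshape(-1,2)*1000)
ex=np.array([np.cos(th),np.sin(th)]);ey=np.array([-ex[1],ex[0]])
for nm in("top","side"):
    im=d[nm]["img"];hsv=cv2.cvtColor(im,cv2.COLOR_RGB2HSV)
    x0,x1,y0,y1=(195,240,185,228) if nm=="top" else (195,237,185,220)
    m=np.zeros(im.shape[:2],np.uint8);m[y0:y1,x0:x1]=(hsv[y0:y1,x0:x1,1]>75)*255
    c=max(cv2.findContours(m,0,2)[0],key=cv2.contourArea);M=cv2.moments(c);(u,v),R=cv2.minEnclosingCircle(c)
    p=ray(d[nm],M["m10"]/M["m00"],M["m01"]/M["m00"],.02);print(nm,"roll",p,ray(d[nm],u,v,.02),R, cv2.boundingRect(c));q=p[:2]-r[2:];print(" in box",q@ex,q@ey)
    m=cv2.inRange(hsv,(105,120,40),(125,255,255));
    if nm=="top":
        m[:170]=0;m[230:]=0;v,u=np.nonzero(m)
        P=np.array([ray(d[nm],a,b_,.049)[:2] for a,b_ in zip(u,v)]);
        Q=(P-r[2:]);print("blue in box",(Q@ex).mean(),(Q@ex).min(),(Q@ex).max(),(Q@ey).min(),(Q@ey).max(),"slope",np.polyfit(Q@ey,Q@ex,1))
for n,p in(("salt",t(273,95,0.0)),("salttop",t(266,65,.09)),("honeytop",t(61,82,.086))): print(n,p,(p[:2]-r[2:])@ex,(p[:2]-r[2:])@ey)
E=lambda x,y:r[2:]+ex*x+ey*y
print("ex",ex,"hinge",E(-.053,-.051),"dot",E(-.053,.027),"home",E(.005,0))
E
```

```text
T back hinge roof [ 0.5769 -0.0574  0.056 ]
T front hinge [0.5751 0.0462 0.052 ]
T back far roof [ 0.6923 -0.0579  0.056 ]
S back hinge bot [ 0.5774 -0.0591 -0.    ]
S back hinge top [ 0.573  -0.0636  0.056 ]
S back far top [ 0.684  -0.0634  0.056 ]
S back far bot [ 0.6995 -0.0518  0.    ]
S front hinge top [0.5743 0.0429 0.052 ]
scale 0.9936398820624119 yaw -1.5512288727777428 org [ 0.633  -0.0064]
[[-0.5584 -2.7927]
 [-0.7842 -1.1157]
 [-0.6778 -0.0419]
 [-1.027  -1.1079]
 [ 3.3302  3.4603]
 [ 7.5743  5.4559]
 [-7.9098 -6.0825]
 [ 0.0527  2.2245]]
top roll [0.6223 0.2395 0.02  ] [0.6218 0.2388 0.02  ] 16.49068832397461 (202, 193, 32, 32)
 in box -0.2460668870153394 -0.005801889084731225
blue in box -0.04888915441090415 -0.052469404202338706 -0.04467353844392462 -0.0461426950488592 0.05013325857417895 slope [ 0.     -0.0489]
side roll [0.6159 0.2357 0.02  ] [0.6139 0.2321 0.02  ] 16.205678939819336 (200, 190, 33, 25)
 in box -0.24238182504748684 -0.012302780744772588
salt [0.7513 0.1987 0.    ] -0.20278376944691542 0.1223026602337686
salttop [0.7482 0.1961 0.09  ] -0.2001830092478664 0.11922178564903062
honeytop [0.7426 0.3167 0.086 ] -0.3208494142319746 0.11598510192525771
ex [ 0.0196 -0.9998] hinge [0.5809 0.0456] dot [0.6589 0.0471] home [ 0.6331 -0.0114]
```

>>> {"fn": "step_arm", "kwargs": {
  "motion": [
    {"delta_pos": [30, -26, 0], "angular": [0, 0, -0.0944], "jaw": 1},
    {"delta_pos": [30, -26, 0], "angular": [0, 0, -0.0944], "jaw": 1},
    {"delta_pos": [30, -26, 0], "angular": [0, 0, -0.0944], "jaw": 1},
    {"delta_pos": [30, -26, 0], "angular": [0, 0, -0.0944], "jaw": 1},
    {"delta_pos": [30, -26, 0], "angular": [0, 0, -0.0944], "jaw": 1},
    {"delta_pos": [30, -26, 0], "angular": [0, 0, -0.0944], "jaw": 1},
    {"delta_pos": [30, -26, 0], "angular": [0, 0, -0.0944], "jaw": 1},
    {"delta_pos": [30, -26, 0], "angular": [0, 0, -0.0944], "jaw": 1},
    {"delta_pos": [30, -26, 0], "angular": [0, 0, -0.0944], "jaw": 1},
    {"delta_pos": [30, -26, 0], "angular": [0, 0, -0.0944], "jaw": 1},
    {"delta_pos": [30, -26, 0], "angular": [0, 0, -0.0944], "jaw": 1},
    {"delta_pos": [30, -26, 0], "angular": [0, 0, -0.0944], "jaw": 1}
  ]
}}

```text
t: 1.3
tcp_pos: [0.5741, 0.1665, 0.4044]
orientation: [[-0.016, 1.0, -0.001], [1.0, 0.016, -0.0], [0.0, -0.001, -1.0]]
contact_force: [0.6, 0.6, 1.2]
grip_width: 0.003
finger_force: 0.0
```

>>> {"fn": "step_arm", "kwargs": {
  "motion": [
    {"delta_pos": [28, -19, 0], "angular": [0, 0, 0], "jaw": 1},
    {"delta_pos": [28, -19, 0], "angular": [0, 0, 0], "jaw": 1},
    {"delta_pos": [29, -18, -20], "angular": [0, 0, 0], "jaw": 1},
    {"delta_pos": [0, 0, -36], "angular": [0, 0, 0], "jaw": 1},
    {"delta_pos": [0, 0, -36], "angular": [0, 0, 0], "jaw": 1},
    {"delta_pos": [0, 0, -36], "angular": [0, 0, 0], "jaw": 1},
    {"delta_pos": [0, 0, -36], "angular": [0, 0, 0], "jaw": 1},
    {"delta_pos": [0, 0, -30], "angular": [0, 0, 0], "jaw": 1},
    {"delta_pos": [0, 0, -20], "angular": [0, 0, 0], "jaw": 1},
    {"delta_pos": [0, 0, 0], "angular": [0, 0, 0], "jaw": 1}
  ]
}}

```text
t: 2.3
tcp_pos: [0.657, 0.1118, 0.1877]
orientation: [[-0.02, 1.0, -0.005], [1.0, 0.02, -0.0], [-0.0, -0.005, -1.0]]
contact_force: [-1.4, -0.2, 0.4]
grip_width: 0.002
finger_force: 0.0
```

```bash
python3 - <<'E'
from station import manip
import cv2
st=manip.get_state();print(st["tcp_pos"],st["contact_force"],st["qpos"])
a=manip.snapshot("wrist")["img"]
b=manip.snapshot("side")["img"][120:300,180:370]
b=cv2.resize(b,(405,384),interpolation=cv2.INTER_CUBIC)
import numpy as np
a=cv2.resize(a,(390,293)); c=np.zeros((384,390,3),np.uint8);c[:293]=a
cv2.imwrite("pics/w1.png",np.hstack([c,b])[:,:,::-1])
E
```

```text
[0.6569797  0.11177102 0.1876916 ] [-1.36547641 -0.161759    0.43194698] [ 4.63679189e-02  6.28841044e-01 -4.40803056e-02  9.03034243e-01
 -8.71789824e-06  1.59701876e+00]
```

View pics/w1.png

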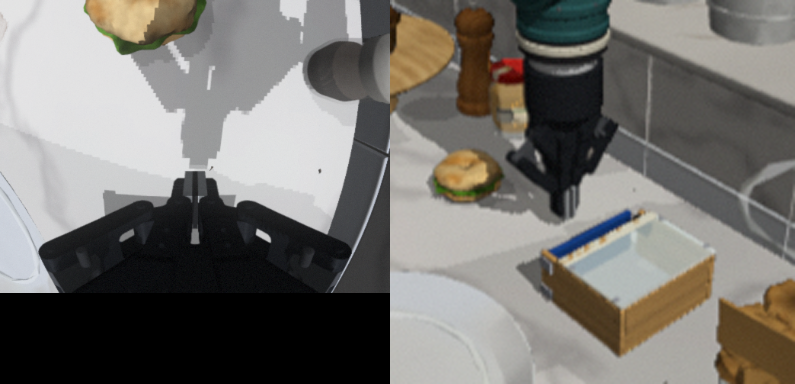

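The finger is in front of the dot (finger at (565,205) in the side panel). Now I approach.

>>> {"fn": "step_arm", "kwargs": {
  "motion": [
    {"delta_pos": [0, -12, 0], "angular": [0, 0, 0], "jaw": 1},
    {"delta_pos": [0, -12, 0], "angular": [0, 0, 0], "jaw": 1},
    {"delta_pos": [1, -10, 0], "angular": [0, 0, 0], "jaw": 1},
    {"delta_pos": [1, -6, 0], "angular": [0, 0, 0], "jaw": 1},
    {"delta_pos": [0, -3, 0], "angular": [0, 0, 0], "jaw": 1},
    {"delta_pos": [0, 0, 0], "angular": [0, 0, 0], "jaw": 1}
  ]
}}

```text
t: 3.0
tcp_pos: [0.6601, 0.0683, 0.1908]
orientation: [[-0.02, 1.0, 0.0], [1.0, 0.02, 0.0], [0.0, 0.0, -1.0]]
contact_force: [-0.1, 0.8, 0.4]
grip_width: -0.003
finger_force: 0.0
```

>>> {"fn": "step_arm", "kwargs": {
  "motion": [
    {"delta_pos": [0, -2, 0], "angular": [0, 0, 0], "jaw": 1},
    {"delta_pos": [0, -2, 0], "angular": [0, 0, 0], "jaw": 1},
    {"delta_pos": [0, -2, 0], "angular": [0, 0, 0], "jaw": 1},
    {"delta_pos": [0, 0, 0], "angular": [0, 0, 0], "jaw": 1}
  ]
}}

```text
t: 3.4
tcp_pos: [0.66, 0.0628, 0.1907]
orientation: [[-0.02, 1.0, 0.0], [1.0, 0.02, -0.0], [-0.0, 0.0, -1.0]]
contact_force: [0.5, -0.3, -0.5]
grip_width: 0.002
finger_force: 0.0
```

>>> {"fn": "step_arm", "kwargs": {
  "motion": [
    {"delta_pos": [0, -2, 0], "angular": [0, 0, 0], "jaw": 1},
    {"delta_pos": [0, -2, 0], "angular": [0, 0, 0], "jaw": 1},
    {"delta_pos": [0, 0, 0], "angular": [0, 0, 0], "jaw": 1}
  ]
}}

```text
t: 3.7
tcp_pos: [0.66, 0.0586, 0.1907]
orientation: [[-0.02, 1.0, -0.0], [1.0, 0.02, -0.0], [-0.0, -0.0, -1.0]]
contact_force: [0.1, 0.1, 0.3]
grip_width: -0.002
finger_force: 0.0
```

>>> {"fn": "step_arm", "kwargs": {
  "motion": [
    {"delta_pos": [0, -2, 0], "angular": [0, 0, 0], "jaw": 1},
    {"delta_pos": [0, -2, 0], "angular": [0, 0, 0], "jaw": 1},
    {"delta_pos": [0, 0, 0], "angular": [0, 0, 0], "jaw": 1}
  ]
}}

```text
t: 4.0
tcp_pos: [0.66, 0.0547, 0.1907]
orientation: [[-0.02, 1.0, 0.0], [1.0, 0.02, 0.0], [0.0, 0.0, -1.0]]
contact_force: [-0.3, 0.8, -0.2]
grip_width: 0.001
finger_force: 0.8
```

>>> {"fn": "step_arm", "kwargs": {
  "motion": [
    {"delta_pos": [0, -2, 0], "angular": [0, 0, 0], "jaw": 1},
    {"delta_pos": [0, 0, 0], "angular": [0, 0, 0], "jaw": 1}
  ]
}}

```text
t: 4.2
tcp_pos: [0.66, 0.0527, 0.1907]
orientation: [[-0.02, 1.0, -0.0], [1.0, 0.02, -0.0], [-0.0, -0.0, -1.0]]
contact_force: [-0.3, 1.6, 0.6]
grip_width: 0.0
finger_force: 0.9
```

>>> {"fn": "step_arm", "kwargs": {
  "motion": [
    {"delta_pos": [0, -2, 0], "angular": [0, 0, 0], "jaw": 1},
    {"delta_pos": [0, 0, 0], "angular": [0, 0, 0], "jaw": 1}
  ]
}}

```text
t: 4.4
tcp_pos: [0.66, 0.0507, 0.1907]
orientation: [[-0.02, 1.0, -0.0], [1.0, 0.02, -0.0], [-0.0, -0.0, -1.0]]
contact_force: [-1.4, 1.5, 0.3]
grip_width: 0.0
finger_force: 1.0
```

>>> {"fn": "step_arm", "kwargs": {
  "motion": [
    {"delta_pos": [0, -2, 0], "angular": [0, 0, 0], "jaw": 1},
    {"delta_pos": [0, 0, 0], "angular": [0, 0, 0], "jaw": 1}
  ]
}}

```text
t: 4.6
tcp_pos: [0.6599, 0.0493, 0.1907]
orientation: [[-0.021, 1.0, -0.0], [1.0, 0.021, 0.002], [0.002, -0.0, -1.0]]
contact_force: [0.5, 9.8, 0.3]
grip_width: -0.001
finger_force: 4.5
```

It has reached the stop at y≈0.0493 (force jumped to 9.8 N), so the face at θ=0 corresponds to TCP y≈0.0555. I'll compute the arc.

```bash
python3 - <<'E'
import numpy as np
f=lambda t:np.array([78*np.cos(t+.02)-11*np.sin(t+.02),78*np.sin(t+.02)+11*np.cos(t+.02)])
ts=np.arange(-0.075,1.72,.075);p=np.array([f(t) for t in ts]);print((p+[581,43])[[0,1]])
for t,d in zip(ts[1:],np.diff(p,axis=0)):print(round(t,3),d.round(1).tolist(),f(t).round(0)+[581,43])
E
```

```text
[[659.48674976  49.69552924]
 [658.76441519  55.55769608]]
0.0 [-0.7, 5.9] [659.  56.]
0.075 [-1.2, 5.8] [658.  61.]
0.15 [-1.6, 5.7] [656.  67.]
0.225 [-2.0, 5.6] [654.  73.]
0.3 [-2.4, 5.4] [652.  78.]
0.375 [-2.8, 5.2] [649.  83.]
0.45 [-3.2, 5.0] [646.  88.]
0.525 [-3.6, 4.7] [642.  93.]
0.6 [-3.9, 4.4] [638.  97.]
0.675 [-4.2, 4.1] [634. 101.]
0.75 [-4.5, 3.8] [629. 105.]
0.825 [-4.8, 3.4] [625. 109.]
0.9 [-5.0, 3.1] [620. 112.]
0.975 [-5.3, 2.7] [614. 114.]
1.05 [-5.4, 2.3] [609. 117.]
1.125 [-5.6, 1.9] [603. 119.]
1.2 [-5.7, 1.5] [597. 120.]
1.275 [-5.8, 1.0] [592. 121.]
1.35 [-5.9, 0.6] [586. 122.]
1.425 [-5.9, 0.1] [580. 122.]
1.5 [-5.9, -0.3] [574. 121.]
1.575 [-5.9, -0.7] [568. 121.]
1.65 [-5.8, -1.2] [562. 120.]
```

>>> {"fn": "step_arm", "kwargs": {
  "motion": [
    {"delta_pos": [0, 2, 0], "angular": [0, 0, 0], "jaw": 1},
    {"delta_pos": [0, 2, 0], "angular": [0, 0, 0], "jaw": 1},
    {"delta_pos": [-0.5, 2.5, 0], "angular": [0, 0, 0], "jaw": 1},
    {"delta_pos": [-0.5, 3, 0], "angular": [0, 0, 0.04], "jaw": 1},
    {"delta_pos": [-0.7, 3, 0], "angular": [0, 0, 0.035], "jaw": 1},
    {"delta_pos": [0, 0, 0], "angular": [0, 0, 0], "jaw": 1}
  ]
}}

```text
t: 5.2
tcp_pos: [0.6583, 0.0616, 0.1907]
orientation: [[-0.096, 0.995, 0.0], [0.995, 0.096, -0.0], [-0.0, 0.0, -1.0]]
contact_force: [0.6, 2.5, -0.2]
grip_width: 0.001
finger_force: 0.7
```

```bash
python3 - <<'E'
from station import manip
import cv2,numpy as np
st=manip.get_state();print(st["tcp_pos"],st["contact_force"])
a=manip.snapshot("top")["img"][150:240,260:360]; b=manip.snapshot("side")["img"][180:300,220:350]
cv2.imwrite("pics/p2.png",np.hstack([cv2.resize(a,(400,360),interpolation=2),cv2.resize(b,(390,360),interpolation=2)])[:,:,::-1])
E
```

```text
[0.65834248 0.06161754 0.19072449] [ 0.55959546  2.52105316 -0.23524588]
```

View pics/p2.png

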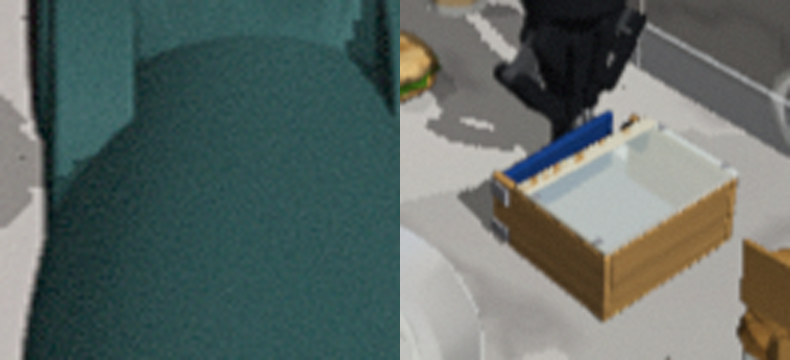

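The right panel shows the door (blue, top edge from (505,180) to (610,118)) has come off the latch and is resting on the finger. I'll continue along the arc.

>>> {"fn": "step_arm", "kwargs": {
  "motion": [
    {"delta_pos": [-1.6, 5.7, 0], "angular": [0, 0, 0.075], "jaw": 1},
    {"delta_pos": [-2.0, 5.6, 0], "angular": [0, 0, 0.075], "jaw": 1},
    {"delta_pos": [-2.4, 5.4, 0], "angular": [0, 0, 0.075], "jaw": 1},
    {"delta_pos": [-2.8, 5.2, 0], "angular": [0, 0, 0.075], "jaw": 1},
    {"delta_pos": [-3.2, 5.0, 0], "angular": [0, 0, 0.075], "jaw": 1},
    {"delta_pos": [-3.6, 4.7, 0], "angular": [0, 0, 0.075], "jaw": 1},
    {"delta_pos": [-3.9, 4.4, 0], "angular": [0, 0, 0.075], "jaw": 1},
    {"delta_pos": [-4.2, 4.1, 0], "angular": [0, 0, 0.075], "jaw": 1},
    {"delta_pos": [-4.5, 3.8, 0], "angular": [0, 0, 0.075], "jaw": 1},
    {"delta_pos": [-4.8, 3.4, 0], "angular": [0, 0, 0.075], "jaw": 1}
  ]
}}

```text
t: 6.3
tcp_pos: [0.6251, 0.1086, 0.1907]
orientation: [[-0.749, 0.662, -0.0], [0.662, 0.749, -0.0], [-0.0, -0.0, -1.0]]
contact_force: [-0.1, 0.9, -0.4]
grip_width: 0.002
finger_force: 0.4
```

>>> {"fn": "step_arm", "kwargs": {
  "motion": [
    {"delta_pos": [-5.0, 3.1, 0], "angular": [0, 0, 0.075], "jaw": 1},
    {"delta_pos": [-5.3, 2.7, 0], "angular": [0, 0, 0.075], "jaw": 1},
    {"delta_pos": [-5.4, 2.3, 0], "angular": [0, 0, 0.075], "jaw": 1},
    {"delta_pos": [-5.6, 1.9, 0], "angular": [0, 0, 0.075], "jaw": 1},
    {"delta_pos": [-5.7, 1.5, 0], "angular": [0, 0, 0.075], "jaw": 1},
    {"delta_pos": [-5.8, 1.0, 0], "angular": [0, 0, 0.075], "jaw": 1},
    {"delta_pos": [-5.9, 0.6, 0], "angular": [0, 0, 0.075], "jaw": 1},
    {"delta_pos": [-5.9, 0.1, 0], "angular": [0, 0, 0.075], "jaw": 1},
    {"delta_pos": [-5.9, -0.3, 0], "angular": [0, 0, 0.075], "jaw": 1},
    {"delta_pos": [-5.9, -0.7, 0], "angular": [0, 0, 0.075], "jaw": 1},
    {"delta_pos": [-5.8, -1.2, 0], "angular": [0, 0, 0.075], "jaw": 1},
    {"delta_pos": [-5.8, -1.2, 0], "angular": [0, 0, 0], "jaw": 1}
  ]
}}

```text
t: 7.5
tcp_pos: [0.557, 0.1182, 0.1907]
orientation: [[-0.995, -0.099, -0.0], [-0.099, 0.995, -0.0], [0.0, -0.0, -1.0]]
contact_force: [0.6, -0.0, 0.1]
grip_width: -0.0
finger_force: 0.0
```

>>> {"fn": "step_arm", "kwargs": {
  "motion": [
    {"delta_pos": [-6, -1, 0], "angular": [0, 0, 0], "jaw": 1},
    {"delta_pos": [-6, 0, 0], "angular": [0, 0, 0], "jaw": 1},
    {"delta_pos": [-6, 0, 0], "angular": [0, 0, 0], "jaw": 1},
    {"delta_pos": [0, 0, 0], "angular": [0, 0, 0], "jaw": 1}
  ]
}}

```text
t: 7.9
tcp_pos: [0.5386, 0.1175, 0.1907]
orientation: [[-0.995, -0.099, -0.0], [-0.099, 0.995, -0.0], [0.0, -0.0, -1.0]]
contact_force: [-0.2, -0.5, 0.1]
grip_width: 0.004
finger_force: 0.0
```

```bash
python3 - <<'E'
from station import manip
import cv2,numpy as np
st=manip.get_state();print(st["t"],st["tcp_pos"],st["contact_force"])
a=manip.snapshot("side")["img"][150:300,150:350]
cv2.imwrite("pics/p3.png",cv2.resize(a,None,fx=3.5,fy=3.5,interpolation=2)[:,:,::-1])
E
```

```text
7.9 [0.5385748  0.11746879 0.19072465] [-0.20936901 -0.50724712  0.10185405]
```

View pics/p3.png

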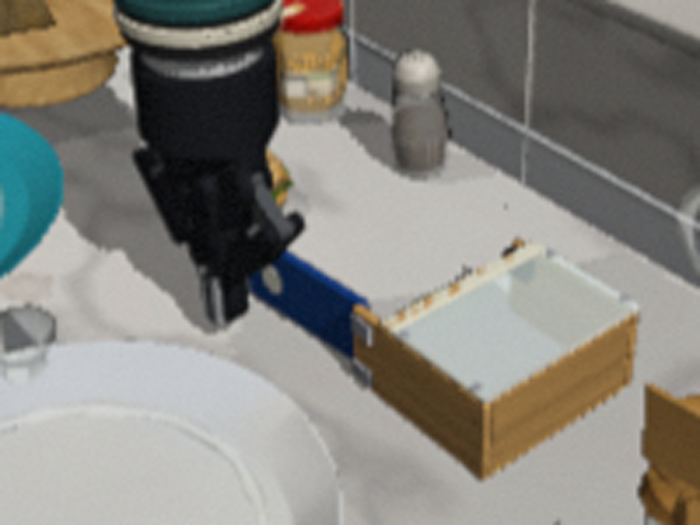

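The door stands fully open (blue, at (310,300), dot visible) with the finger clear. Next I go up, over and behind the roll with the jaw part-open as a cradle.

>>> {"fn": "step_arm", "kwargs": {
  "motion": [
    {"delta_pos": [0, 0, 37], "angular": [0, 0, 0], "jaw": 0.6},
    {"delta_pos": [0, 0, 37], "angular": [0, 0, -0.11], "jaw": 0.6},
    {"delta_pos": [0, 0, 36], "angular": [0, 0, -0.14], "jaw": 0.6},
    {"delta_pos": [10, 25, 0], "angular": [0, 0, -0.14], "jaw": 0.6},
    {"delta_pos": [10, 25, 0], "angular": [0, 0, -0.14], "jaw": 0.6},
    {"delta_pos": [10, 25, 0], "angular": [0, 0, -0.14], "jaw": 0.6},
    {"delta_pos": [10, 25, 0], "angular": [0, 0, -0.14], "jaw": 0.6},
    {"delta_pos": [11, 25, 0], "angular": [0, 0, -0.14], "jaw": 0.6},
    {"delta_pos": [11, 25, 0], "angular": [0, 0, -0.14], "jaw": 0.6},
    {"delta_pos": [11, 25, 0], "angular": [0, 0, -0.14], "jaw": 0.6},
    {"delta_pos": [11, 26, 0], "angular": [0, 0, -0.14], "jaw": 0.6},
    {"delta_pos": [0, 0, 0], "angular": [0, 0, -0.14], "jaw": 0.6}
  ]
}}

```text
t: 9.15
tcp_pos: [0.6241, 0.3211, 0.2998]
orientation: [[-0.155, 0.988, 0.0], [0.988, 0.155, 0.001], [0.001, 0.0, -1.0]]
contact_force: [-0.6, -1.6, -0.2]
grip_width: 0.401
finger_force: 0.0
```

>>> {"fn": "step_arm", "kwargs": {
  "motion": [
    {"delta_pos": [0, 0, 0], "angular": [0, 0, -0.14], "jaw": 0.6},
    {"delta_pos": [0, 0, 0], "angular": [0, 0, 0], "jaw": 0.6}
  ]
}}

```text
t: 9.35
tcp_pos: [0.6235, 0.3187, 0.3004]
orientation: [[-0.018, 1.0, -0.0], [1.0, 0.018, -0.0], [-0.0, -0.0, -1.0]]
contact_force: [0.6, -1.0, -0.4]
grip_width: 0.404
finger_force: 0.0
```

>>> {"fn": "step_arm", "kwargs": {
  "motion": [
    {"delta_pos": [0, 0, -30], "angular": [0, 0, 0], "jaw": 0.6},
    {"delta_pos": [0, 0, -30], "angular": [0, 0, 0], "jaw": 0.6},
    {"delta_pos": [0, 0, -30], "angular": [0, 0, 0], "jaw": 0.6},
    {"delta_pos": [0, 0, -19], "angular": [0, 0, 0], "jaw": 0.6},
    {"delta_pos": [0, 0, -10], "angular": [0, 0, 0], "jaw": 0.6},
    {"delta_pos": [0, 0, 0], "angular": [0, 0, 0], "jaw": 0.6}
  ]
}}

```text
t: 9.95
tcp_pos: [0.6231, 0.3182, 0.1807]
orientation: [[-0.022, 1.0, -0.002], [1.0, 0.022, -0.001], [-0.001, -0.002, -1.0]]
contact_force: [-0.4, -0.5, -0.2]
grip_width: 0.4
finger_force: 0.0
```

```bash
python3 - <<'E'
from station import manip
import cv2,numpy as np
st=manip.get_state();print(st["t"],st["tcp_pos"],st["contact_force"])
w=manip.snapshot("wrist")["img"];a=manip.snapshot("side")["img"][110:300,150:350]
w=cv2.resize(w,(390,293)); c=np.zeros((380,390,3),np.uint8);c[:293]=w
cv2.imwrite("pics/p4.png",np.hstack([c,cv2.resize(a,(400,380),interpolation=2)])[:,:,::-1])
E
```

```text
9.95 [0.62313333 0.31824181 0.18066906] [-0.38703878 -0.50372362 -0.2118669 ]
```

View pics/p4.png

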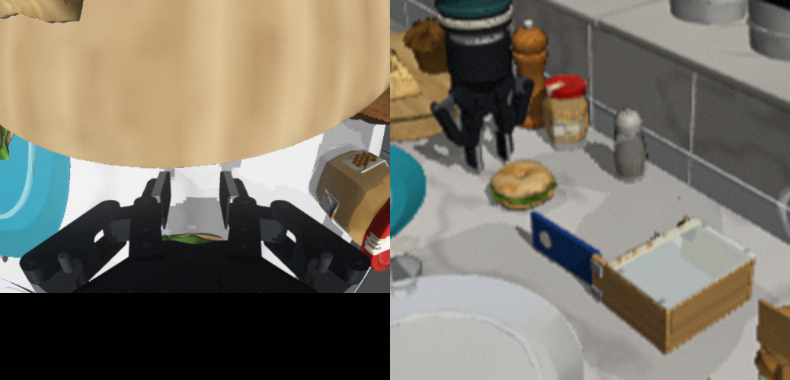

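Side panel: the gripper is behind the roll, centred on it (the wrist view shows the roll between the fingers), and the doorway is open. Now I push.

>>> {"fn": "step_arm", "kwargs": {
  "motion": [
    {"delta_pos": [0, -8, 0], "angular": [0, 0, 0], "jaw": 0.6},
    {"delta_pos": [0, -8, 0], "angular": [0, 0, 0], "jaw": 0.6},
    {"delta_pos": [0, -8, 0], "angular": [0, 0, 0], "jaw": 0.6},
    {"delta_pos": [0, -8, 0], "angular": [0, 0, 0], "jaw": 0.6},
    {"delta_pos": [0, -8, 0], "angular": [0, 0, 0], "jaw": 0.6},
    {"delta_pos": [1, -10, 0], "angular": [0, 0, 0], "jaw": 0.6},
    {"delta_pos": [1, -10, 0], "angular": [0, 0, 0], "jaw": 0.6},
    {"delta_pos": [1, -10, 0], "angular": [0, 0, 0], "jaw": 0.6},
    {"delta_pos": [1, -10, 0], "angular": [0, 0, 0], "jaw": 0.6},
    {"delta_pos": [1, -10, 0], "angular": [0, 0, 0], "jaw": 0.6},
    {"delta_pos": [1, -10, 0], "angular": [0, 0, 0], "jaw": 0.6},
    {"delta_pos": [1, -8, 0], "angular": [0, 0, 0], "jaw": 0.6}
  ]
}}

```text
t: 11.25
tcp_pos: [0.6304, 0.2095, 0.1817]
orientation: [[-0.02, 1.0, -0.0], [1.0, 0.02, -0.0], [-0.0, -0.0, -1.0]]
contact_force: [-0.6, 1.2, 1.4]
grip_width: 0.402
finger_force: 0.9
```

```bash
python3 - <<'E'
from station import manip
import cv2,numpy as np
st=manip.get_state();print(st["t"],st["tcp_pos"],st["contact_force"])
w=manip.snapshot("wrist")["img"];a=manip.snapshot("side")["img"][110:300,150:350]
w=cv2.resize(w,(390,293)); c=np.zeros((380,390,3),np.uint8);c[:293]=w
cv2.imwrite("pics/p5.png",np.hstack([c,cv2.resize(a,(400,380),interpolation=2)])[:,:,::-1])
E
```

```text
11.25 [0.63040754 0.20949631 0.18166454] [-0.6433154   1.21986939  1.42205843]
```

View pics/p5.png

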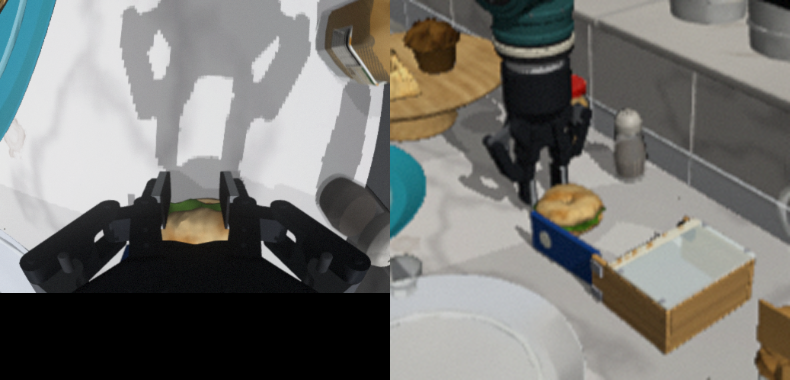

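The roll is cradled between the fingers and centred, alongside the door. I'll keep pushing.

>>> {"fn": "step_arm", "kwargs": {
  "motion": [
    {"delta_pos": [0.5, -10, 0], "angular": [0, 0, 0], "jaw": 0.6},
    {"delta_pos": [0.5, -10, 0], "angular": [0, 0, 0], "jaw": 0.6},
    {"delta_pos": [0.5, -10, 0], "angular": [0, 0, 0], "jaw": 0.6},
    {"delta_pos": [0.5, -10, 0], "angular": [0, 0, 0], "jaw": 0.6},
    {"delta_pos": [0.5, -10, 0], "angular": [0, 0, 0], "jaw": 0.6},
    {"delta_pos": [0.5, -10, 0], "angular": [0, 0, 0], "jaw": 0.6},
    {"delta_pos": [0, -10, 0], "angular": [0, 0, 0], "jaw": 0.6},
    {"delta_pos": [0, -10, 0], "angular": [0, 0, 0], "jaw": 0.6},
    {"delta_pos": [0, -6, 0], "angular": [0, 0, 0], "jaw": 0.6},
    {"delta_pos": [0, 0, 0], "angular": [0, 0, 0], "jaw": 0.6}
  ]
}}

```text
t: 12.35
tcp_pos: [0.6333, 0.1236, 0.1817]
orientation: [[-0.019, 1.0, -0.0], [1.0, 0.019, -0.0], [-0.0, -0.0, -1.0]]
contact_force: [0.4, 0.1, -0.2]
grip_width: 0.398
finger_force: 0.0
```

>>> {"fn": "step_arm", "kwargs": {
  "motion": [
    {"delta_pos": [0, -8, 0], "angular": [0, 0, 0], "jaw": 0.6},
    {"delta_pos": [0, -8, 0], "angular": [0, 0, 0], "jaw": 0.6},
    {"delta_pos": [0, -8, 0], "angular": [0, 0, 0], "jaw": 0.6},
    {"delta_pos": [0, -8, 0], "angular": [0, 0, 0], "jaw": 0.6},
    {"delta_pos": [0, -8, 0], "angular": [0, 0, 0], "jaw": 0.6},
    {"delta_pos": [0, -8, 0], "angular": [0, 0, 0], "jaw": 0.6},
    {"delta_pos": [0, -8, 0], "angular": [0, 0, 0], "jaw": 0.6},
    {"delta_pos": [0, -8, 0], "angular": [0, 0, 0], "jaw": 0.6},
    {"delta_pos": [0, -8, 0], "angular": [0, 0, 0], "jaw": 0.6},
    {"delta_pos": [0, -5, 0], "angular": [0, 0, 0], "jaw": 0.6},
    {"delta_pos": [0, 0, 0], "angular": [0, 0, 0], "jaw": 0.6}
  ]
}}

```text
t: 13.45
tcp_pos: [0.6334, 0.0467, 0.1817]
orientation: [[-0.019, 1.0, -0.0], [1.0, 0.019, -0.0], [-0.0, -0.0, -1.0]]
contact_force: [0.4, -0.1, 0.1]
grip_width: 0.398
finger_force: 0.0
```

```bash
python3 - <<'E'
from station import manip
import cv2,numpy as np
st=manip.get_state();print(st["t"],st["tcp_pos"],st["contact_force"])
a=manip.snapshot("side")["img"][140:300,200:370]
cv2.imwrite("pics/p6.png",cv2.resize(a,None,fx=3.5,fy=3.5,interpolation=2)[:,:,::-1])
E
```

```text
13.45 [0.63335788 0.04668451 0.18168405] [ 0.41825359 -0.14612268  0.14219195]
```

View pics/p6.png

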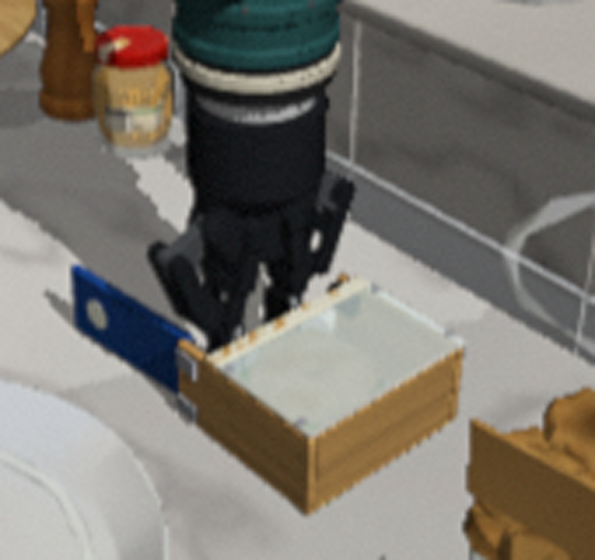

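The roll is under the clear roof and the door is open. I've used all 10 views, so from here I use force and pixel measurements.

>>> {"fn": "step_arm", "kwargs": {
  "motion": [
    {"delta_pos": [0, -3, 0], "angular": [0, 0, 0], "jaw": 0.6},
    {"delta_pos": [0, -3, 0], "angular": [0, 0, 0], "jaw": 0.6},
    {"delta_pos": [0, 0, 0], "angular": [0, 0, 0], "jaw": 0.6}
  ]
}}

```text
t: 13.8
tcp_pos: [0.6333, 0.0413, 0.1817]
orientation: [[-0.02, 1.0, -0.0], [1.0, 0.02, -0.0], [-0.0, -0.0, -1.0]]
contact_force: [-0.2, 0.7, -0.5]
grip_width: 0.396
finger_force: 0.1
```

>>> {"fn": "step_arm", "kwargs": {
  "motion": [
    {"delta_pos": [0, -2, 0], "angular": [0, 0, 0], "jaw": 0.6},
    {"delta_pos": [0, -1, 0], "angular": [0, 0, 0], "jaw": 0.6},
    {"delta_pos": [0, 0, 0], "angular": [0, 0, 0], "jaw": 0.6}
  ]
}}

```text
t: 14.1
tcp_pos: [0.6333, 0.0384, 0.1817]
orientation: [[-0.02, 1.0, -0.0], [1.0, 0.02, -0.0], [-0.0, -0.0, -1.0]]
contact_force: [0.6, 1.2, -0.4]
grip_width: 0.401
finger_force: 0.2
```

>>> {"fn": "step_arm", "kwargs": {
  "motion": [
    {"delta_pos": [0, -1.5, 0], "angular": [0, 0, 0], "jaw": 0.6},
    {"delta_pos": [0, 0, 0], "angular": [0, 0, 0], "jaw": 0.6}
  ]
}}

```text
t: 14.3
tcp_pos: [0.6333, 0.0368, 0.1817]
orientation: [[-0.02, 1.0, -0.0], [1.0, 0.02, -0.0], [-0.0, -0.0, -1.0]]
contact_force: [-0.3, 1.4, -0.5]
grip_width: 0.398
finger_force: 0.3
```

>>> {"fn": "step_arm", "kwargs": {
  "motion": [
    {"delta_pos": [0, -1.5, 0], "angular": [0, 0, 0], "jaw": 0.6},
    {"delta_pos": [0, 0, 0], "angular": [0, 0, 0], "jaw": 0.6}
  ]
}}

```text
t: 14.5
tcp_pos: [0.6333, 0.0353, 0.1817]
orientation: [[-0.02, 1.0, -0.0], [1.0, 0.02, -0.0], [-0.0, -0.0, -1.0]]
contact_force: [-0.1, 1.7, -0.7]
grip_width: 0.399
finger_force: 0.3
```

>>> {"fn": "step_arm", "kwargs": {
  "motion": [
    {"delta_pos": [0, -1, 0], "angular": [0, 0, 0], "jaw": 0.6},
    {"delta_pos": [0, 0, 0], "angular": [0, 0, 0], "jaw": 0.6}
  ]
}}

```text
t: 14.7
tcp_pos: [0.6333, 0.0343, 0.1817]
orientation: [[-0.02, 1.0, 0.0], [1.0, 0.02, -0.0], [-0.0, 0.0, -1.0]]
contact_force: [0.1, 1.3, 0.2]
grip_width: 0.4
finger_force: 0.3
```

>>> {"fn": "step_arm", "kwargs": {
  "motion": [
    {"delta_pos": [0, -1, 0], "angular": [0, 0, 0], "jaw": 0.6},
    {"delta_pos": [0, 0, 0], "angular": [0, 0, 0], "jaw": 0.6}
  ]
}}

```text
t: 14.9
tcp_pos: [0.6333, 0.0338, 0.1817]
orientation: [[-0.021, 1.0, 0.0], [1.0, 0.021, 0.001], [0.001, 0.0, -1.0]]
contact_force: [0.4, 6.2, 0.7]
grip_width: 0.404
finger_force: 0.4
```

>>> {"fn": "step_arm", "kwargs": {
  "motion": [
    {"delta_pos": [0, 8, 0], "angular": [0, 0, 0], "jaw": 0.6},
    {"delta_pos": [0, 15, 0], "angular": [0, 0, 0], "jaw": 0.6},
    {"delta_pos": [0, 15, 0], "angular": [0, 0, 0], "jaw": 0.6},
    {"delta_pos": [0, 0, 36], "angular": [0, 0, 0], "jaw": 0.6},
    {"delta_pos": [0, 0, 36], "angular": [0, 0, 0], "jaw": 0.6},
    {"delta_pos": [0, 0, 36], "angular": [0, 0, 0], "jaw": 0.6},
    {"delta_pos": [-25, 36, 0], "angular": [0, 0, 0], "jaw": 0.6},
    {"delta_pos": [-25, 36, 0], "angular": [0, 0, 0], "jaw": 0.6},
    {"delta_pos": [-25, 36, 0], "angular": [0, 0, 0], "jaw": 0.6},
    {"delta_pos": [-25, 36, 0], "angular": [0, 0, 0], "jaw": 0.6},
    {"delta_pos": [-25, 36, 0], "angular": [0, 0, 0], "jaw": 0.6},
    {"delta_pos": [-25, 36, 0], "angular": [0, 0, 0], "jaw": 0.6}
  ]
}}

```text
t: 16.1
tcp_pos: [0.4816, 0.2896, 0.2899]
orientation: [[-0.021, 1.0, 0.0], [1.0, 0.021, 0.0], [0.0, 0.0, -1.0]]
contact_force: [0.6, 0.5, 0.5]
grip_width: 0.403
finger_force: 0.0
```

```bash
cat > m.py <<'E'
from station import manip
import numpy as np,cv2
from h import *
O=np.array([.633,-.0077]);ex=np.array([.0196,-.9998]);ey=np.array([.9998,.0196])
print(manip.get_state()["t"])
s=manip.snapshot("top");hsv=cv2.cvtColor(s["img"],cv2.COLOR_RGB2HSV)
cv2.imwrite("pics/t_last.png",s["img"][:,:,::-1])
m=np.zeros(hsv.shape[:2],np.uint8);m[174:232,270:345]=1
for n,lo,hi,z in(("blue",(105,120,40),(125,255,255),.049),("roll",(8,25,60),(80,255,255),.02)):
    k=cv2.inRange(hsv,lo,hi)*m
    c=max(cv2.findContours(k,0,2)[0],key=cv2.contourArea);M=cv2.moments(c)
    P=np.array([ray(s,u,v,z)[:2] for u,v in c[:,0]])-O
    p=ray(s,M["m10"]/M["m00"],M["m01"]/M["m00"],z)[:2]-O
    print(n,cv2.contourArea(c),cv2.boundingRect(c),"c",(p@ex).round(4),(p@ey).round(4),"x",(P@ex).min().round(4),(P@ex).max().round(4),"y",(P@ey).min().round(4),(P@ey).max().round(4))
print(hsv[178:222:3,300:342:2,1])
E
python3 m.py
```

```text
16.1
blue 39.0 (270, 220, 27, 5) c -0.0872 -0.049 x -0.1187 -0.0567 y -0.053 -0.045
roll 312.0 (296, 175, 47, 51) c -0.0196 -0.0046 x -0.0543 0.0581 y -0.0574 0.0663
[[114 141  98 109  74  16  10  11  11  13  11  17  15  17  10  15  13  13
   11  25  14]
 [ 24  38 136 122  76  20   7   5   7   7   2   7   7   3   5   7   5  10
   13  24  15]
 [ 12  17   7  89  78  10   8   7   5   9  14   7   5   7   5   5  10  13
    8  23  13]
 [ 12  21  16  60  80  20  16  18  17  19  17  18  17  16  12   5   9  11
   11  21  18]
 [ 12   7   8  99  88  31  21  19  20  19  21  21  20  17  21  19   5  11
   11  21  15]
 [ 15  16 115 149  59  28  19  17  13  24  25  23  19  17  17  21   3  11
   17  17  26]
 [ 17  19  58 103  36  37  14  17  19  22  23  25  23  19  16  16  21  11
   10  13  29]
 [ 18  12  84 106  99  74  19  29  19  17  11  19  21  17  19  16  17   9
   15  11  23]
 [ 17   7 166 100 120  85  14  29  18  24  22  17  17  14  19  22  15  14
   11  12  23]
 [ 12  17  52 166  96  87  24  26  27  17  16  20  19  17  20  14  15   3
   13   8  22]
 [ 16  10  43 204 111  79  22  23  19  24  20  14  21  21  30  13   3   5
   15  10  21]
 [ 17  14  12  63 120  75  22  16  14  21  18  20  20  17   9   5   7   5
   11  13  17]
 [ 15  17   3  10  81  84  28   7  14  16  16  20  15   9   5   2   7   2
   11  11  21]
 [ 13  19  16  15  55  61  22   5   5   7   7  10   7   8   5  10   3   7
   15  13  17]
 [ 10  10  12  15  38  64  30   7   2   3   8   7   2   5   7   7   5   5
   17  20   9]]
```

```bash
python3 - <<'E'
import numpy as np,cv2
from station import manip
from h import *
O=np.array([.633,-.0077]);ex=np.array([.0196,-.9998]);ey=np.array([.9998,.0196])
s=manip.snapshot("top");h=cv2.cvtColor(s["img"],cv2.COLOR_RGB2HSV)
S=cv2.medianBlur(h[:,:,1],5)
k=np.zeros_like(S);k[181:221,311:337]=(S[181:221,311:337]>=13)*255
c=max(cv2.findContours(k,0,2)[0],key=cv2.contourArea)
# roof part boundary (right of the lintel)
q=np.array([p for p in c[:,0] if p[0]>313],float)
P=np.array([ray(s,u,v,.022)[:2] for u,v in q])-O;B=np.c_[P@ex,P@ey]
a=np.linalg.lstsq(np.c_[2*B,np.ones(len(B))],(B**2).sum(1),rcond=None)[0]
print(cv2.boundingRect(c),"centre",a[:2].round(4),"r",np.sqrt(a[2]+a[0]**2+a[1]**2).round(4),"max x",B.max(0),"min",B.min(0))
r=S[181:221,300:337]
for v in (195,201,207): print(h[v,298:338,1].tolist())
# rightmost blue/inner front reference: back wall inner face pixel at z=.022
for z in(.02,.056):
  for X in(-.053,.047,.053):
    w=np.r_[O+ex*X,z];t=s["cam_to_world"];pc=t[:3,:3].T@(w-t[:3,3]);uv=s["camera_matrix"]@pc/pc[2];print(z,X,uv[:2].round(1))
E
```

```text
(311, 181, 26, 40) centre [0.0137 0.006 ] r 0.0366 max x [0.05079993 0.0474125 ] min [-0.00651863 -0.03764331]
[10, 25, 12, 12, 12, 5, 44, 132, 103, 92, 80, 64, 46, 25, 20, 17, 17, 22, 21, 22, 21, 24, 21, 26, 24, 27, 26, 26, 19, 22, 17, 17, 16, 18, 14, 12, 9, 21, 13, 13]
[25, 20, 17, 15, 12, 50, 164, 136, 99, 53, 86, 87, 58, 30, 18, 23, 26, 24, 22, 24, 19, 18, 21, 22, 19, 17, 22, 23, 15, 16, 23, 17, 20, 17, 19, 13, 13, 17, 13, 15]
[15, 15, 22, 14, 14, 19, 40, 113, 167, 74, 97, 98, 77, 36, 23, 21, 26, 27, 26, 19, 19, 20, 15, 16, 19, 21, 18, 21, 21, 21, 21, 23, 17, 14, 5, 5, 7, 13, 11, 9]
0.02 -0.053 [295.2 202. ]
0.02 0.047 [335.8 200.1]
0.02 0.053 [338.2 200. ]
0.056 -0.053 [296.7 200.4]
0.056 0.047 [339.  198.5]
0.056 0.053 [341.5 198.3]
```

```bash
python3 -c "
from station import manip
print(manip.close_job())"
```

```text
the job is handed in; nothing more can be done
None
```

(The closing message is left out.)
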